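# Clear the clock repairer's lathe bench into its trays and gauge case

### The job

Clear the bench in front of the lathe: lay the two brass clock wheels flat in the tray with two wide bays, one to a bay, stand the two loose steel collets upright on their heads in the two empty bays of the tray with three narrow bays, and press the dial gauge fully home, dial up, into its cutout in the case insert. Set everything down gently, do not drop it.

Things in the scene. Friction and masses are not known exactly. Their poses are not given: they have to be found in the camera images.
- wheel_large: Brass clock wheel lying flat: toothed disc 52 diameter, 4 thick, with a plain round steel pinion standing up from its centre, 12 diameter, reaching to 30 above the underside (the easy place to grip). Origin: centre of the underside, z up along the pinion; yaw has no meaning. About 70 g.
- wheel_small: Brass clock wheel lying flat: toothed disc 40 diameter, 4 thick, with a plain round steel pinion standing up from its centre, 12 diameter, reaching to 30 above the underside (the easy place to grip). Origin: centre of the underside, z up along the pinion; yaw has no meaning. About 45 g.
- collet_a: Steel lathe collet standing upright on its wide head: round head 30 diameter x 9 high below, plain round shank 18 diameter above it, 45 high in all. Origin: centre of the underside, z up along the axis; yaw has no meaning. 80 g.
- collet_b: Steel lathe collet standing upright on its wide head: round head 30 diameter x 9 high below, plain round shank 18 diameter above it, 45 high in all. Origin: centre of the underside, z up along the axis; yaw has no meaning. 80 g. Same as collet_a; either may go in either empty bay.
- dial_gauge: Dial gauge lying on its back, white dial up: round dark body 48 diameter, 24 thick (sides vertical from 8 to 24 above the underside, below that tapering to 39 diameter), with a stem 8 diameter pointing to its own -x at 12 above the underside, ending in a thin point 62 from the body's centre. Origin: centre of the round body's underside, z up. 150 g.
- stem_tip (a point): The point of the dial gauge's stem: 62 from the body's centre on its own -x, 12 above its underside.
- wheel_tray: Fixed light wooden tray with two equal wide bays side by side along its own y: outside 84 (x) x 152 (y) x 14 high, walls, divider and floor 4 thick. Bay centres at y = +37 and y = -37, each bay 76 (x) x 70 (y) inside. Origin: centre of the tray's underside, z up.
- collet_tray: Fixed light wooden tray with three narrow bays in a row along its own y: outside 60 (x) x 154 (y) x 14 high, walls and floor 4. Bays centred at y = -50, 0, +50, each 52 (x) x 46 (y) inside. The bay at -50 already holds a collet fixed there, like the loose ones, its top at 49; the bays at 0 and +50 are empty. Origin: centre of the tray's underside, z up.
- gauge_case: Fixed low black case with a rigid grey insert: 92 wide (y), from 78 in front (-x) of its origin to 43 behind, edge 19 high, its open lid lying flat behind to 135, 8 high. Insert's top at 18. Cutout 12 deep: an eight-sided pocket 54 across centred on the origin, with a stem slot 20 wide running to x = -69. Origin: on the underside, below the pocket's centre, z up.
- gauge_pocket (a point): Centre of the pocket's floor, 6 above the case's underside; axes as the case. The gauge is home with its underside's centre here, axes parallel to the case's, its top 24 above this point (12 above the insert). Two sprung nubs in the pocket's +y and -y sides grip it: laid in loosely it stops 2 to 3 too high; a push down of some 5 to 20 N takes it to the floor.

How it is judged:
By the outcome, as a careful person would: the job done as asked, in the order asked, and still so for the second after the job is handed in, with the robot touching nothing.
It also fails if it takes over 115 s, if anything falls off the work surface, if the arm or the gripper's body presses on something with over 40 N, if the wrist force passes 120 N, or if a joint passes its speed limit or range.

### The arm

A 6-joint arm with a two-finger parallel gripper is mounted at the origin on the work surface. World frame = base frame: x ahead of the robot, y to its left, z up, the work surface at z = 0. Lengths are in m, angles in rad, forces in N, time in s.
With the tool pointing down it reaches from about 0.25 to 0.775 m from the base axis. Payload 4 kg.
Tool frame: the origin (TCP) lies midway between the tips of the shut fingers; the grasp point (between the pads) lies 19 mm behind it; z points along the fingers, y is the line along which they close (so a half turn about z gives the same grasp; the last joint's range is limited). The gripper opens to 94 mm and grips with 3 to 60 N. Pads are 16 mm wide; open, the fingers measure 119 mm over their backs; the gripper's body (75 mm by 177 mm) begins 78 mm behind the grasp point.
Start: joints at [1.14, 0.087, 1.371, -0, 1.684, -0.103], TCP at [0.177, 0.521, 0.177] pointing down, gripper open.
Joint ranges: [-3.1, 3.1], [-0.76, 2.03], [0.27, 2.55], [-1.08, 4.22], [0.17, 2.65], [-2.57, 2.57]. Speed limits (rad/s): [2.79, 2.79, 3.14, 3.14, 3.14, 3.14].

### API

Orientations are given as a 3x3 rotation matrix whose columns are the frame's x, y, z axes.
In Python, from station import r gives the robot as it stands. The module is installed in compiled form; this text tells all that it offers.
- The arm moves only by the tool move_arm, never from a script. Its argument "deltas" is a list of rows, each a list of 3 entries, a list of its own where there are three numbers: the finger opening in cm, from 0 to 9.4, then the shift along the tool's x, y, z in cm, then the turn about the tool's z in units of 6 degrees (1.0 is 6 degrees). A call has 1 to 10 rows; each row is the pose to reach, as a shift and turn from the pose commanded when the call began, along the tool's axes at that moment; what a row does not reach only later rows make up. A row lasts 1/10 s, in which the tool goes at most 50 mm and 8.59 degrees, less where a joint would pass 70% of its speed; a pose out of reach is approached as far as the arm can. A call with a gripper value outside its range is refused whole. The fingers move at their own pace and stop on an object; the grip force is fixed at half the most. Time passes only in rows, so rows that repeat a pose let the fingers close. It gives the time, the measured TCP pose, the force, the opening and the grip force at its end, in the units of the state.
- r.observe(): the state, without advancing time (a new reading comes with each control period).
- r.camera(name): name is "scene" or "side" or "wrist"; returns (picture, depth): 480x640x3 uint8, blue, green, red; 480x640 float32, m along the optical axis (not along the pixel's ray), 0 where there is no reading.
- r.get_calibration(name): a dict with "K" (3x3 intrinsics, pixels), "world_from_camera" (4x4, takes a point from camera to world coordinates). Camera axes: x right, y down, z forward; pixel columns grow to the right and rows downward; lengths in m; the calibration is good to about 2 mm. A picture is of the moment at which its call begins: read the wrist's pose just before it. get_calibration takes no time and is no camera call; for the wrist camera it gives the pose at the moment of the call.
- r.close_job(): hands the job in; it is judged then, once.
Trained networks look in the newest picture that a camera, given by its name, has taken for a name from the list of things; names that differ only in an ending like _2 or _b are one class to them, and where a whole thing is asked for, a point or a joint stands for the part that bears it (a point fixed in the world has none). Each returns a list of dicts, best first, with "p" (0 to 1); they miss things now and then, are a little off and sometimes report something else, mostly with a low value. They report only what shows in the picture. A call takes as long as a camera call.
- r.boxes_of(camera, target): "xy" ([column, row] as shares, 0 to 1, of the picture: columns of its width, rows of its height, amid what is visible of it).
- r.silhouettes(camera, target): "region" (480x640 bool, what is visible of it) and "xy" ([column, row] as shares, 0 to 1, of the picture: columns of its width, rows of its height, amid what is visible of it).
- r.place_of(camera, target): "xy" ([column, row] as shares, 0 to 1, of the picture: columns of its width, rows of its height: a listed point, or the origin of a listed thing).
The state is a dict: "time": time; "q": joint angles; "joint_vel": joint speeds; "tau": joint torques, N m; "tool_pos": TCP position; "tool_rot": TCP orientation; "force": force on the tool from outside, world axes, zero at the start; "moment": the same for the moment, N m; "opening": finger opening in m; "grasp_force": force on a finger pad.
Only numpy, scipy, OpenCV 4.12 (cv2) and the standard library are available. Lean on these libraries where they do the work, as an engineer would, in place of code of your own. Each camera call takes 0.05 s, during which the arm holds its last target. There are 200 camera calls.

## Working session

There is one attempt and no reset: what is moved stays moved. The work goes in short steps, Python scripts to look and compute and a tool call to move; the robot and the scene stay as the last step left them, time stands still between calls to the robot, and variables do not carry over. Pictures are saved under pics/ and viewed, at most 14 in all, crops included, and the job is handed in when it is done.

Besides the shell and the picture viewer there is one more tool, called after ">>>" in YAML: its name, and indented under it one key for each argument. move_arm: Moves the arm, as the interface text tells. Its arguments: {"type":"object","properties":{"deltas":{"type":"array","items":{"type":"array"}}},"required":["deltas"]}

```bash
mkdir -p pics
cat > h.py <<'E'
import numpy as np, cv2
from station import r
def snap(c,save=None):
    cal=r.get_calibration(c); img,d=r.camera(c)
    if save: cv2.imwrite(f'pics/{save}.png',img)
    return img,d,np.array(cal['K']),np.array(cal['world_from_camera'])
def ray_z(u,v,K,T,z):
    d=T[:3,:3]@np.linalg.inv(K)@np.array([u,v,1.]); o=T[:3,3]
    return o+d*(z-o[2])/d[2]
def deproj(d,K,T):
    v,u=np.mgrid[:480,:640]; p=np.stack([u,v,np.ones_like(u)],-1)@np.linalg.inv(K).T*d[...,None]
    return p@T[:3,:3].T+T[:3,3]
E
python3 - <<'E'
from h import *
s=r.observe(); print(s['time'],s['tool_pos'],np.round(s['tool_rot'],3).tolist(),s['opening'])
names=['wheel_large','wheel_small','collet_a','dial_gauge','stem_tip','wheel_tray','collet_tray','gauge_case','gauge_pocket']
for c in ['scene','side']:
    img,d,K,T=snap(c,c+'1'); P=deproj(d,K,T)
    print(c,T[:3,3].round(3))
    for n in names:
        for o in r.place_of(c,n)[:4]:
            u,v=o['xy'][0]*640,o['xy'][1]*480
            if o['p']<.15: continue
            p=P[int(min(v,479)),int(min(u,639))]
            print(n,round(o['p'],2),(round(u),round(v)),'depth',p.round(3),'z0',ray_z(u,v,K,T,0).round(3)[:2])
E
```

```text
0.0 [0.17680723 0.52016775 0.17551116] [[-0.947, 0.322, -0.001], [0.322, 0.947, -0.002], [0.0, -0.002, -1.0]] 0.09384558531684219
scene [1.134 0.738 0.865]
wheel_large 0.66 (302, 207) depth [ 0.463 -0.164  0.01 ] z0 [ 0.455 -0.174]
wheel_small 0.73 (341, 243) depth [0.474 0.005 0.006] z0 [0.47  0.002]
collet_a 0.64 (394, 280) depth [0.462 0.175 0.003] z0 [0.46  0.175]
collet_a 0.54 (447, 318) depth [0.472 0.336 0.024] z0 [0.453 0.325]
collet_a 0.28 (278, 165) depth [ 0.399 -0.366  0.013] z0 [ 0.386 -0.381]
dial_gauge 0.62 (267, 175) depth [ 0.46  -0.327  0.025] z0 [ 0.442 -0.356]
stem_tip 0.58 (277, 166) depth [ 0.407 -0.36   0.016] z0 [ 0.393 -0.377]
stem_tip 0.39 (378, 342) depth [0.612 0.277 0.004] z0 [0.61  0.277]
wheel_tray 0.95 (282, 272) depth [ 0.641 -0.009  0.003] z0 [ 0.64  -0.009]
collet_tray 0.78 (377, 342) depth [0.612 0.277 0.004] z0 [0.611 0.276]
gauge_case 0.79 (230, 216) depth [ 0.632 -0.252  0.01 ] z0 [ 0.625 -0.261]
gauge_pocket 0.72 (232, 214) depth [ 0.618 -0.259  0.009] z0 [ 0.615 -0.266]
gauge_pocket 0.68 (392, 280) depth [0.467 0.173 0.008] z0 [0.462 0.171]
si
[... 194 characters left out ...]
 depth [0.446 0.178 0.01 ] z0 [0.447 0.174]
collet_a 0.66 (299, 442) depth [0.453 0.339 0.017] z0 [0.453 0.335]
collet_a 0.47 (264, 242) depth [ 0.638 -0.007  0.008] z0 [ 0.641 -0.011]
dial_gauge 0.86 (388, 156) depth [ 0.457 -0.318  0.014] z0 [ 0.456 -0.333]
stem_tip 0.56 (417, 147) depth [ 0.397 -0.388 -0.002] z0 [ 0.397 -0.385]
wheel_tray 0.66 (263, 243) depth [ 0.642 -0.009  0.002] z0 [ 0.641 -0.009]
collet_tray 0.59 (219, 378) depth [0.609 0.276 0.   ] z0 [0.609 0.277]
collet_tray 0.3 (296, 443) depth [0.456 0.343 0.022] z0 [0.457 0.338]
gauge_case 0.88 (311, 160) depth [ 0.625 -0.274  0.   ] z0 [ 0.623 -0.271]
gauge_pocket 0.63 (311, 158) depth [ 0.627 -0.272  0.004] z0 [ 0.626 -0.277]
```

View pics/scene1.png

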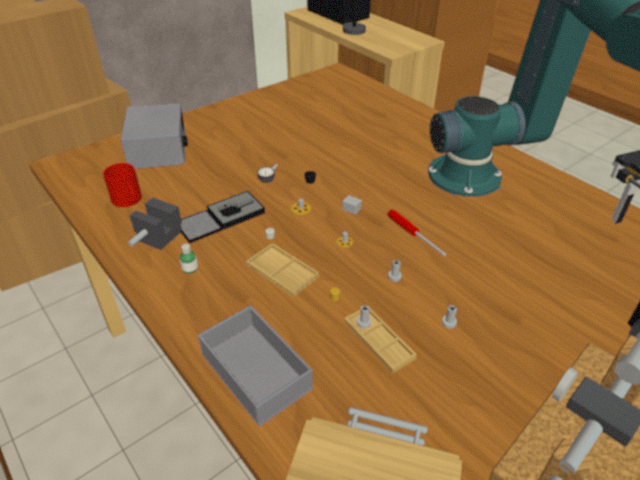

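View pics/side1.png

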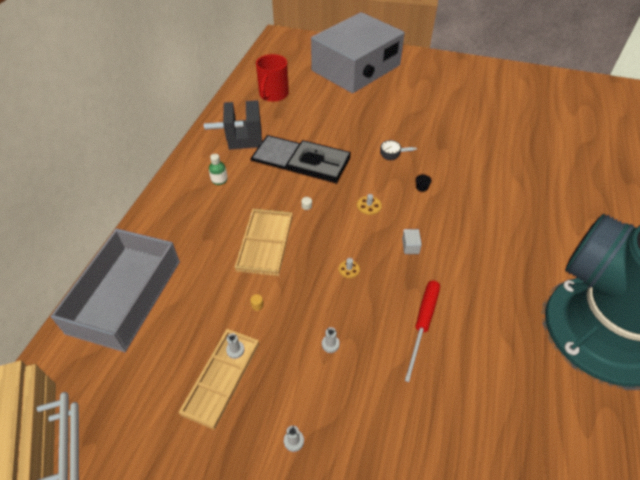

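The views show both wheels, both loose collets, the gauge and the three containers, all agreeing with the network's positions. The screwdriver, block and caps are extras. Next I look from the wrist, first over the collets.

>>> move_arm:
  deltas:
    - [9.4, [-37, -14.8, -17], -3.13]
    - [9.4, [-37, -14.8, -17], -3.13]
    - [9.4, [-37, -14.8, -17], -3.13]
    - [9.4, [-37, -14.8, -17], -3.13]
    - [9.4, [-37, -14.8, -17], -3.13]
    - [9.4, [-37, -14.8, -17], -3.13]
    - [9.4, [-37, -14.8, -17], -3.13]
    - [9.4, [-37, -14.8, -17], -3.13]
    - [9.4, [-37, -14.8, -17], -3.13]
    - [9.4, [-37, -14.8, -17], -3.13]

```text
time: 2.0
tool_pos: [0.4833, 0.2586, 0.3481]
tool_rot: [[-1.0, 0.006, 0.004], [0.006, 1.0, 0.0], [-0.004, 0.0, -1.0]]
force: [-0.1, 0.7, -0.3]
opening: 0.0942
grasp_force: 0.0
```

```bash
cat >> h.py <<'E'
def look(save,names,zs={}):
    s=r.observe(); img,d,K,T=snap('wrist',save); P=deproj(d,K,T)
    print('t',s['time'],s['tool_pos'].round(4),np.round(s['tool_rot'],3).tolist(),'q6',round(s['q'][5],2),'cam',T[:3,3].round(3))
    for n in names:
        for o in r.place_of('wrist',n)[:4]:
            u,v=o['xy'][0]*640,o['xy'][1]*480
            if o['p']<.15: continue
            print(n,round(o['p'],2),(round(u),round(v)),'depth',P[int(min(v,479)),int(min(u,639))].round(3),'z',zs.get(n,0),ray_z(u,v,K,T,zs.get(n,0)).round(4)[:2])
    np.savez('pics/'+save,d=d,K=K,T=T,img=img)
    return img,d,K,T,P
E
python3 - <<'E'
from h import *
look('w1',['collet_a','collet_tray','wheel_small','wheel_tray'])
E
```

```text
t 2.0 [0.4833 0.2586 0.3481] [[-1.0, 0.006, 0.004], [0.006, 1.0, 0.0], [-0.004, 0.0, -1.0]] q6 -1.18 cam [0.41  0.258 0.555]
collet_a 0.52 (257, 174) depth [0.45  0.168 0.045] z 0 [0.4547 0.1605]
collet_tray 0.55 (328, 264) depth [0.604 0.274 0.005] z 0 [0.607  0.2747]
wheel_small 0.86 (159, 181) depth [0.462 0.011 0.021] z 0 [0.4642 0.0014]
wheel_tray 0.71 (52, 180) depth [ 0.459 -0.165  0.007] z 0 [ 0.4609 -0.1705]
wheel_tray 0.69 (167, 283) depth [ 0.64  -0.008  0.002] z 0 [ 0.6414 -0.0074]
```

View pics/w1.png

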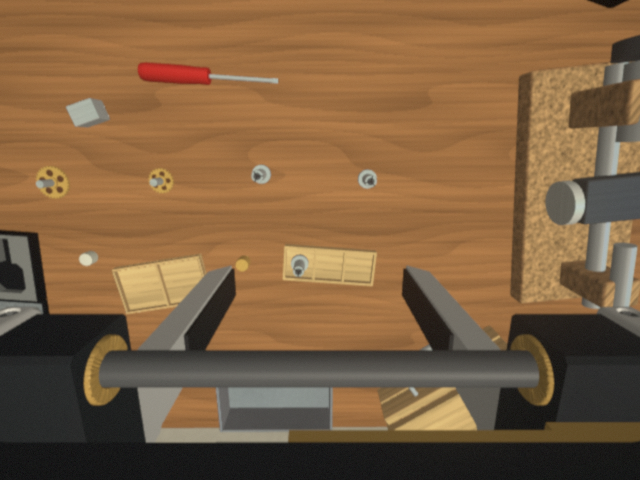

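The wrist view shows collets at (261,174) and (368,179), the collet tray at (330,265) with its fixed collet at (300,265), the small wheel at (160,180) and the wheel tray at (160,283). The trays are slightly yawed. Next I look over the wheels and the gauge.

>>> move_arm:
  deltas:
    - [9.4, [-1, -40, 0], 0]
    - [9.4, [-1, -40, 0], 0]
    - [9.4, [-1, -40, 0], 0]
    - [9.4, [-1, -40, 0], 0]
    - [9.4, [-1, -40, 0], 0]
    - [9.4, [-1, -40, 0], 0]
    - [9.4, [-1, -40, 0], 0]
    - [9.4, [-1, -40, 0], 0]
    - [9.4, [-1, -40, 0], 0]
    - [9.4, [-1, -40, 0], 0]

```text
time: 3.25
tool_pos: [0.4894, -0.1381, 0.3459]
tool_rot: [[-1.0, 0.001, -0.001], [0.001, 1.0, 0.001], [0.001, 0.001, -1.0]]
force: [-1.0, -0.4, -0.0]
opening: 0.0938
grasp_force: 0.0
```

```bash
cat > an.py <<'E'
from h import *
def rect(P,c,R,z0,z1):
    m=(np.hypot(P[...,0]-c[0],P[...,1]-c[1])<R)&(P[...,2]>z0)&(P[...,2]<z1)
    q=P[m][:,:2]; return m.sum(),np.median(P[m][:,2]).round(4),[np.round(x,4) for x in cv2.minAreaRect((q*1000).astype(np.float32))]
def circ(P,c,R,z0,z1):
    m=(np.hypot(P[...,0]-c[0],P[...,1]-c[1])<R)&(P[...,2]>z0)&(P[...,2]<z1)
    q=P[m]; (x,y),rr=cv2.minEnclosingCircle((q[:,:2]*1000).astype(np.float32)); return m.sum(),q.mean(0).round(4),(round(x,1),round(y,1),round(rr,1))
E
python3 - <<'E'
from an import *
look('w2',['wheel_large','wheel_small','wheel_tray','dial_gauge','stem_tip','gauge_case','gauge_pocket'],{'stem_tip':.012,'gauge_pocket':.006})
for f in ['w1','w2']:
    z=np.load(f'pics/{f}.npz'); P=deproj(z['d'],z['K'],z['T']); P[z['d']==0]=99; P[330:]=99
    print(f,'table z',np.median(P[:330][...,2][P[:330,:,2]<.01]))
    for n,c in dict(wl=(.463,-.165),ws=(.465,.007)).items():
        for R,a,b in ((.035,.0025,.008),(.02,.024,.036)):
            try: print(n,circ(P,c,R,a,b))
            except Exception as e: print(n,'-')
    for n,c in dict(c1=(.453,.172),c2=(.453,.336)).items():
        for R,a,b in ((.025,.006,.012),(.022,.04,.05)):
            try: print(n,circ(P,c,R,a,b))
            except Exception as e: print(n,'-')
    try: print('gauge',circ(P,(.457,-.322),.032,.02,.028))
    except Exception as e: print('-')
    for n,c,R in (('wt',(.641,-.008),.095),('ct',(.608,.276),.09),('case',(.624,-.265),.09)):
        for a,b in ((.009,.02),):
            try: print(n,rect(P,c,R,a,b))
            except Exception as e: print(n,'-')
E
```

```text
t 3.25 [ 0.4894 -0.1381  0.3459] [[-1.0, 0.001, -0.001], [0.001, 1.0, 0.001], [0.001, 0.001, -1.0]] q6 -1.96 cam [ 0.417 -0.139  0.553]
wheel_large 0.72 (296, 176) depth [ 0.459 -0.172  0.031] z 0 [ 0.4625 -0.1735]
wheel_small 0.56 (405, 176) depth [ 0.461 -0.001  0.007] z 0 [0.4626 0.0014]
wheel_tray 0.61 (391, 283) depth [ 0.644 -0.014  0.003] z 0 [ 0.6459 -0.0121]
dial_gauge 0.73 (188, 169) depth [ 0.45  -0.337  0.022] z 0 [ 0.4517 -0.3454]
stem_tip 0.88 (168, 135) depth [ 0.399 -0.368  0.013] z 0.012 [ 0.3996 -0.367 ]
gauge_case 0.58 (241, 270) depth [ 0.618 -0.272  0.004] z 0 [ 0.6212 -0.2712]
gauge_pocket 0.88 (241, 271) depth [ 0.621 -0.271  0.006] z 0.006 [ 0.6215 -0.2699]
w1 table z -0.0008324267072527536
wl (np.int64(475), array([ 0.4629, -0.1664,  0.0037]), (463.6, -168.6, 26.2))
wl (np.int64(62), array([ 0.464 , -0.1681,  0.0281]), (464.4, -168.5, 6.5))
ws (np.int64(279), array([0.462 , 0.0076, 0.0039]), (462.8, 5.2, 20.1))
ws (np.int64(57), array([0.4622, 0.0064, 0.0285]), (462.4, 5.5, 6.1))
c1 (np.int64(123), array([0.4505, 0.1714, 0.0082]), (452.4, 167.3, 14.6))
c1 (np
[... 1224 characters left out ...]
.3311, 0.0437]), (460.4, 333.9, 8.6))
gauge (np.int64(561), array([ 0.4551, -0.3366,  0.0233]), (455.1, -340.4, 23.5))
wt (np.int64(683), np.float64(0.0125), [array([638.4269, -11.4481]), array([ 84.5774, 152.2041]), np.float64(8.9422)])
ct (np.int64(1147), np.float64(0.0127), [array([604.9392, 274.5885]), array([156.1848,  60.675 ]), np.float64(85.3577)])
case (np.int64(2388), np.float64(0.0171), [array([ 627.5511, -265.6918]), array([ 91.4061, 169.8386]), np.float64(85.6331)])an.py:7: RuntimeWarning: Mean of empty slice.
  q=P[m]; (x,y),rr=cv2.minEnclosingCircle((q[:,:2]*1000).astype(np.float32)); return m.sum(),q.mean(0).round(4),(round(x,1),round(y,1),round(rr,1))
  ret = um.true_divide(
```

View pics/w2.png

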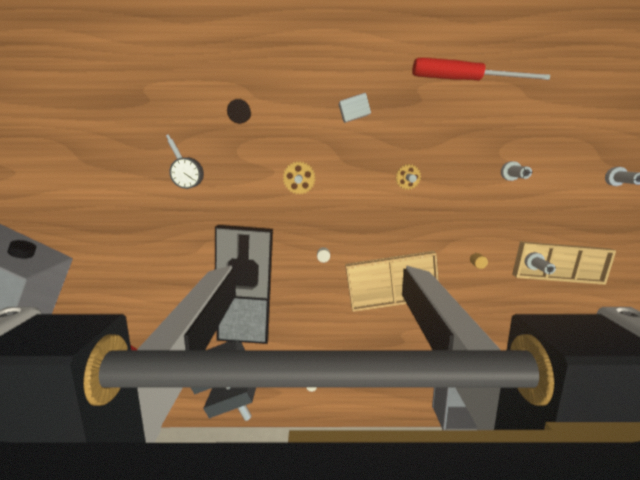

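All of it is measured consistently (sizes match: 52, 40, 30, 48, 84x152, 60x154, 92). I go for the large wheel first.

>>> move_arm:
  deltas:
    - [4, [2.6, -3.1, 27.5], 0]
    - [4, [2.6, -3.1, 27.5], 0]
    - [4, [2.6, -3.1, 27.5], 0]
    - [4, [2.6, -3.1, 27.5], 0]
    - [4, [2.6, -3.1, 27.5], 0]
    - [4, [2.6, -3.1, 27.5], 0]
    - [4, [2.6, -3.1, 27.5], 0]
    - [4, [2.6, -3.1, 27.5], 0]

```text
time: 4.45
tool_pos: [0.4642, -0.1694, 0.0724]
tool_rot: [[-1.0, -0.0, 0.001], [-0.0, 1.0, -0.0], [-0.001, -0.0, -1.0]]
force: [-0.3, -0.3, 0.2]
opening: 0.0402
grasp_force: 0.0
```

>>> move_arm:
  deltas:
    - [4, [0.1, 0, 3], 0]
    - [4, [0.1, 0, 5], 0]
    - [4, [0.1, 0, 6.4], 0]
    - [4, [0.1, 0, 6.4], 0]
    - [0.5, [0.1, 0, 6.4], 0]
    - [0.5, [0.1, 0, 6.4], 0]
    - [0.5, [0.1, 0, 6.4], 0]
    - [0.5, [0.1, 0, 6.4], 0]
    - [0.5, [0.1, 0, 6.4], 0]

```text
time: 5.35
tool_pos: [0.463, -0.1696, 0.0081]
tool_rot: [[-1.0, 0.0, 0.001], [0.0, 1.0, -0.0], [-0.001, -0.0, -1.0]]
force: [0.2, 0.4, 0.5]
opening: 0.0059
grasp_force: 0.0
```

Run:
```python
from an import *
o=r.observe(); print(o['opening'],o['grasp_force'],o['force'])
img,d,K,T,P=look('w3',['wheel_large'])
s,ds,Ks,Ts=snap('side'); cv2.imwrite('pics/s3.png',np.hstack([img[::1,:400],cv2.resize(s[130:280,300:450],(400,480))]))
```

```text
0.0059093054003599085 0.0 [0.18738444 0.38174569 0.54295635]
t 5.35 [ 0.463  -0.1696  0.0081] [[-1.0, 0.0, 0.001], [0.0, 1.0, -0.0], [-0.001, -0.0, -1.0]] q6 -2.04 cam [ 0.39  -0.17   0.215]
wheel_large 0.8 (316, 262) depth [ 0.459 -0.172  0.016] z 0 [ 0.4647 -0.1718]
```

View pics/s3.png

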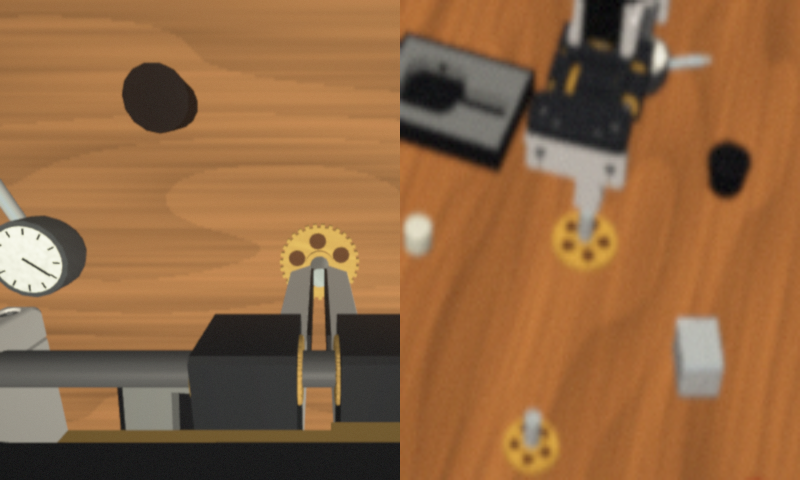

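Run:
```python
from an import *
z=np.load('pics/w3.npz'); P=deproj(z['d'],z['K'],z['T']); P[z['d']==0]=99; P[320:]=99
m=(np.hypot(P[...,0]-.463,P[...,1]+.17)<.05)&(P[...,2]>.002)&(P[...,2]<.007)
q=P[m][:,:2]*1000; print(len(q),q.min(0),q.max(0))
# fit circle on outer: use hull points
h=cv2.convexHull(q.astype(np.float32))[:,0]; 
from scipy.optimize import least_squares
print(least_squares(lambda p:np.hypot(h[:,0]-p[0],h[:,1]-p[1])-26,[463,-170],loss='soft_l1').x)
cv2.imwrite('pics/c3.png',cv2.resize(z['img'][220:330,250:390],(700,550)))
for v in range(250,320,6): print(v,[tuple(P[v,u].round(3)) for u in (308,319,330)])
```

```text
2704 [ 437.90335315 -195.41559824] [ 490.02087421 -144.0530861 ]
[ 463.92287572 -169.712363  ]
250 [(np.float64(0.455), np.float64(-0.177), np.float64(0.004)), (np.float64(0.455), np.float64(-0.17), np.float64(0.004)), (np.float64(0.455), np.float64(-0.163), np.float64(0.004))]
256 [(np.float64(0.458), np.float64(-0.177), np.float64(0.007)), (np.float64(0.458), np.float64(-0.17), np.float64(0.007)), (np.float64(0.458), np.float64(-0.163), np.float64(0.006))]
262 [(np.float64(0.463), np.float64(-0.177), np.float64(0.005)), (np.float64(0.458), np.float64(-0.17), np.float64(0.019)), (np.float64(0.463), np.float64(-0.163), np.float64(0.006))]
268 [(np.float64(0.454), np.float64(-0.176), np.float64(0.04)), (np.float64(0.459), np.float64(-0.17), np.float64(0.028)), (np.float64(0.454), np.float64(-0.164), np.float64(0.041))]
274 [(np.float64(0.454), np.float64(-0.176), np.float64(0.049)), (np.float64(0.462), np.float64(-0.17), np.float64(0.03)), (np.float64(0.454), np.float64(-0.164), np.float64(0.05))]
280 [(np.float64(0.454), np.float64(-0.175), np.float64(0.058)), (np.float64(0.466), np.
[... 497 characters left out ...]
64(-0.175), np.float64(0.078)), (np.float64(0.489), np.float64(-0.17), np.float64(0.004)), (np.float64(0.454), np.float64(-0.165), np.float64(0.079))]
304 [(np.float64(0.455), np.float64(-0.175), np.float64(0.082)), (np.float64(0.495), np.float64(-0.17), np.float64(-0.0)), (np.float64(0.454), np.float64(-0.165), np.float64(0.085))]
310 [(np.float64(0.455), np.float64(-0.175), np.float64(0.087)), (np.float64(0.5), np.float64(-0.17), np.float64(-0.001)), (np.float64(0.454), np.float64(-0.166), np.float64(0.09))]
316 [(np.float64(0.456), np.float64(-0.174), np.float64(0.092)), (np.float64(0.505), np.float64(-0.17), np.float64(-0.001)), (np.float64(0.454), np.float64(-0.166), np.float64(0.094))]
```

View pics/c3.png

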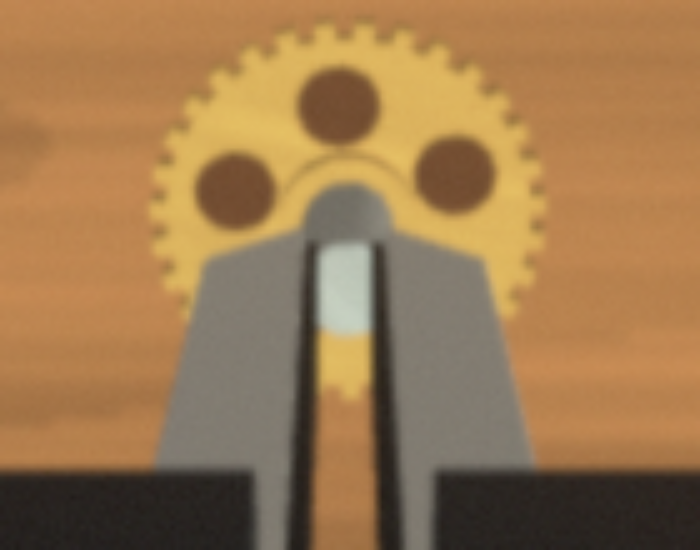

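The crop shows the pinion (crop 345,210) in front of and below the tips. The pads have closed to 5.9 mm, less than the 12 mm pinion, with no force, so the fingertips seem to sit above the pinion. I measure the true tip height.

Run:
```python
from an import *
z=np.load('pics/w3.npz'); d=z['d'];P=deproj(d,z['K'],z['T'])
for u in (296,300,304,308,312,314,324,328,332,336,340):
    print(u,[(v,*P[v,u].round(4)) for v in range(258,275) if P[v,u,2]>.015 and P[v,u,2]<.05][:4])
print(d[266:272,300:340:3].round(3))
# pinion/finger extents in tool coords: all points with z .03-.06
m=(P[...,2]>.032)&(P[...,2]<.06)&(np.hypot(P[...,0]-.463,P[...,1]+.17)<.05)
print(P[m].min(0),P[m].max(0))
```

```text
296 [(270, np.float64(0.4541), np.float64(-0.1822), np.float64(0.0435)), (271, np.float64(0.4539), np.float64(-0.1821), np.float64(0.0457)), (272, np.float64(0.4539), np.float64(-0.182), np.float64(0.0472)), (273, np.float64(0.4539), np.float64(-0.1819), np.float64(0.0488))]
300 [(268, np.float64(0.4536), np.float64(-0.1802), np.float64(0.042)), (269, np.float64(0.4538), np.float64(-0.1801), np.float64(0.0429)), (270, np.float64(0.4539), np.float64(-0.1801), np.float64(0.0441)), (271, np.float64(0.4542), np.float64(-0.18), np.float64(0.0448))]
304 [(267, np.float64(0.4542), np.float64(-0.1781), np.float64(0.0386)), (268, np.float64(0.4539), np.float64(-0.178), np.float64(0.0412)), (269, np.float64(0.4541), np.float64(-0.178), np.float64(0.0422)), (270, np.float64(0.4535), np.float64(-0.1779), np.float64(0.0453))]
308 [(266, np.float64(0.4545), np.float64(-0.176), np.float64(0.0361)), (267, np.float64(0.454), np.float64(-0.1759), np.float64(0.0392)), (268, np.float64(0.4543), np.float64(-0.1759), np.float64(0.0401)), (269, np.float64(0.4541), np.float64(-0.1759), np.float64(0.042))]
3
[... 1836 characters left out ...]
, np.float64(0.0452)), (272, np.float64(0.4542), np.float64(-0.1589), np.float64(0.0464))]
[[0.225 0.225 0.189 0.188 0.206 0.202 0.2   0.2   0.203 0.188 0.187 0.225
  0.226 0.224]
 [0.225 0.187 0.186 0.187 0.203 0.201 0.199 0.199 0.2   0.187 0.187 0.187
  0.224 0.225]
 [0.184 0.184 0.185 0.185 0.189 0.198 0.198 0.198 0.188 0.184 0.185 0.186
  0.186 0.225]
 [0.183 0.183 0.184 0.183 0.187 0.198 0.197 0.197 0.188 0.184 0.184 0.184
  0.184 0.184]
 [0.182 0.183 0.181 0.182 0.186 0.198 0.197 0.197 0.187 0.182 0.181 0.182
  0.181 0.182]
 [0.181 0.181 0.18  0.181 0.185 0.198 0.198 0.197 0.185 0.181 0.18  0.18
  0.181 0.181]]
[ 0.4533952  -0.18523365  0.035634  ] [ 0.47115768 -0.15522263  0.05998059]
```

The fingertips are really about 26 mm above the reported TCP (lowest finger point at z≈0.0345 while the state reads 0.008). I open and go 22 mm further down, watching the force.

>>> move_arm:
  deltas:
    - [4, [0, 0, 0], 0]
    - [4, [0, 0, 0], 0]
    - [4, [0, 0, 0], 0]
    - [4, [0, 0, 1], 0]
    - [4, [0, 0, 1.6], 0]
    - [4, [0, 0, 2.2], 0]
    - [4, [0, 0, 2.2], 0]

```text
time: 6.2
tool_pos: [0.4616, -0.1689, -0.016]
tool_rot: [[-1.0, 0.0, -0.003], [0.0, 1.0, 0.001], [0.003, 0.001, -1.0]]
force: [0.7, -0.1, 0.2]
opening: 0.0399
grasp_force: 0.0
```

>>> move_arm:
  deltas:
    - [0.4, [0, 0, 0], 0]
    - [0.4, [0, 0, 0], 0]
    - [0.4, [0, 0, 0], 0]
    - [0.4, [0, 0, 0], 0]
    - [0.4, [0, 0, 0], 0]
    - [0.4, [0, 0, 0], 0]

```text
time: 6.8
tool_pos: [0.463, -0.1696, -0.014]
tool_rot: [[-1.0, -0.0, 0.001], [-0.0, 1.0, -0.0], [-0.001, -0.0, -1.0]]
force: [-0.3, -0.1, 1.0]
opening: 0.0114
grasp_force: 30.0
```

>>> move_arm:
  deltas:
    - [0.4, [0, 0, -2], 0]
    - [0.4, [0, 0, -5], 0]
    - [0.4, [-3, 2, -6], 0]
    - [0.4, [-18.1, 12.1, -6], 0]
    - [0.4, [-18.1, 12.1, -6], 0]
    - [0.4, [-18.1, 12.1, -6], 0]
    - [0.4, [-18.1, 12.1, -6], 0]
    - [0.4, [-18.1, 12.1, -6], 0]
    - [0.4, [-18.1, 12.1, -6], 0]

```text
time: 7.7
tool_pos: [0.6433, -0.0482, 0.0446]
tool_rot: [[-1.0, -0.001, -0.002], [-0.001, 1.0, -0.0], [0.002, -0.0, -1.0]]
force: [-0.9, -1.2, -1.4]
opening: 0.0112
grasp_force: 30.0
```

Run:
```python
from an import *
look('w4',[])
z=np.load('pics/w4.npz'); P=deproj(z['d'],z['K'],z['T']); P[z['d']==0]=99
print(rect(P,(.6387,-.0114),.095,.009,.02))
m=(np.hypot(P[...,0]-.6445,P[...,1]+.048)<.03)&(P[...,2]>.03)&(P[...,2]<.07); q=P[m]; print(len(q),q.min(0),q.max(0))
```

```text
t 7.7 [ 0.6433 -0.0482  0.0446] [[-1.0, -0.001, -0.002], [-0.001, 1.0, -0.0], [0.002, -0.0, -1.0]] q6 -1.73 cam [ 0.571 -0.049  0.252]
(np.int64(3936), np.float64(0.0127), [array([639.1371, -11.8817]), array([ 84.095, 152.264]), np.float64(8.9107)])
2931 [ 0.61829558 -0.07459433  0.05693041] [ 0.67052714 -0.02285823  0.06998104]
```

View pics/w4.png

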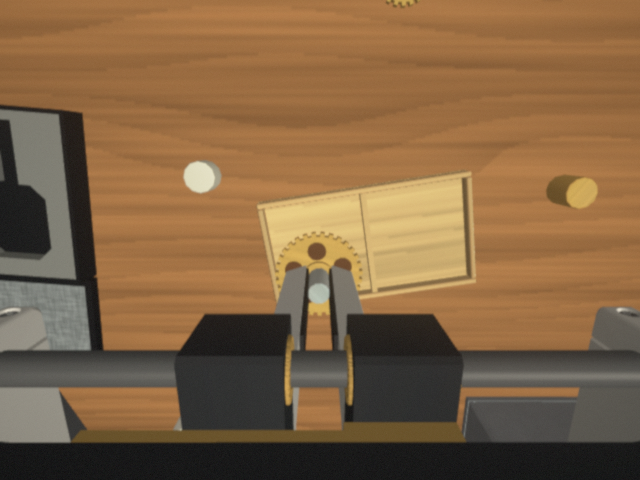

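The wheel is held level over the left bay, disc centre near pixel (319,275). Lowering.

>>> move_arm:
  deltas:
    - [0.4, [0, 0, 3], 0]
    - [0.4, [0, 0, 4.4], 0]
    - [0.4, [0, 0, 5], 0]
    - [0.4, [0, 0, 5.3], 0]
    - [0.4, [0, 0, 5.5], 0]
    - [0.4, [0, 0, 5.6], 0]
    - [0.4, [0, 0, 5.6], 0]

```text
time: 8.45
tool_pos: [0.6442, -0.0486, -0.0095]
tool_rot: [[-1.0, 0.0, 0.001], [0.0, 1.0, -0.0], [-0.001, -0.0, -1.0]]
force: [-0.5, 0.2, -0.4]
opening: 0.0113
grasp_force: 30.0
```

>>> move_arm:
  deltas:
    - [0.4, [0, 0, 0.04], 0]
    - [0.4, [0, 0, 0.08], 0]
    - [0.4, [0, 0, 0.08], 0]

```text
time: 8.75
tool_pos: [0.6443, -0.0486, -0.01]
tool_rot: [[-1.0, -0.0, 0.002], [-0.0, 1.0, -0.0], [-0.002, -0.0, -1.0]]
force: [0.0, 0.1, 3.1]
opening: 0.011
grasp_force: 30.0
```

>>> move_arm:
  deltas:
    - [2.8, [0, 0, 0], 0]
    - [2.8, [0, 0, 0], 0]
    - [2.8, [0, 0, -0.5], 0]
    - [2.8, [0, 0, -3], 0]
    - [2.8, [0, 0, -6], 0]
    - [3.5, [18.2, 5.3, -6], 0]
    - [3.5, [18.2, 5.3, -6], 0]
    - [3.5, [18.2, 5.3, -6], 0]
    - [3.5, [18.2, 5.3, -6], 0]
    - [3.5, [18.2, 5.3, -6], 0]

```text
time: 9.75
tool_pos: [0.4564, 0.006, 0.0477]
tool_rot: [[-1.0, -0.001, -0.004], [-0.001, 1.0, 0.001], [0.004, 0.001, -1.0]]
force: [-0.7, -1.1, -0.7]
opening: 0.035
grasp_force: 0.0
```

>>> move_arm:
  deltas:
    - [3.5, [0, 0, 3], 0]
    - [3.5, [0, 0, 5], 0]
    - [3.5, [0, 0, 6.3], 0]
    - [3.5, [0, 0, 6.3], 0]
    - [3.5, [0, 0, 6.3], 0]

```text
time: 10.25
tool_pos: [0.4626, 0.0043, -0.0136]
tool_rot: [[-1.0, 0.0, 0.001], [0.0, 1.0, 0.0], [-0.001, 0.0, -1.0]]
force: [-0.2, 0.8, -0.1]
opening: 0.035
grasp_force: 0.0
```

>>> move_arm:
  deltas:
    - [0.4, [0, 0, 0], 0]
    - [0.4, [0, 0, 0], 0]
    - [0.4, [0, 0, 0], 0]
    - [0.4, [0, 0, 0], 0]
    - [0.4, [0, 0, 0], 0]

```text
time: 10.75
tool_pos: [0.4624, 0.0045, -0.0134]
tool_rot: [[-1.0, -0.0, 0.002], [-0.0, 1.0, 0.0], [-0.002, 0.0, -1.0]]
force: [0.2, 0.4, 2.1]
opening: 0.011
grasp_force: 30.0
```

>>> move_arm:
  deltas:
    - [0.4, [0, 0, -2], 0]
    - [0.4, [0, 0, -5], 0]
    - [0.4, [-17.1, 2, -6], 0]
    - [0.4, [-17.1, 2, -6], 0]
    - [0.4, [-17.1, 2, -6], 0]
    - [0.4, [-17.1, 2, -6], 0]
    - [0.4, [-17.1, 2, -6], 0]
    - [0.4, [-17.1, 2, -6], 0]

```text
time: 11.55
tool_pos: [0.6318, 0.0245, 0.0448]
tool_rot: [[-1.0, -0.0, -0.003], [-0.0, 1.0, 0.0], [0.003, 0.0, -1.0]]
force: [0.9, 1.1, -0.2]
opening: 0.0109
grasp_force: 30.0
```

>>> move_arm:
  deltas:
    - [0.4, [0, 0, 3], 0]
    - [0.4, [0, 0, 4.4], 0]
    - [0.4, [0, 0, 5], 0]
    - [0.4, [0, 0, 5.3], 0]
    - [0.4, [0, 0, 5.45], 0]
    - [0.4, [0, 0, 5.55], 0]
    - [0.4, [0, 0, 5.6], 0]
    - [0.4, [0, 0, 5.6], 0]

```text
time: 12.35
tool_pos: [0.6333, 0.0245, -0.0093]
tool_rot: [[-1.0, -0.0, 0.001], [-0.0, 1.0, -0.0], [-0.001, -0.0, -1.0]]
force: [0.3, 0.5, 0.0]
opening: 0.011
grasp_force: 30.0
```

>>> move_arm:
  deltas:
    - [0.4, [0, 0, 0.04], 0]
    - [0.4, [0, 0, 0.08], 0]
    - [0.4, [0, 0, 0.08], 0]

```text
time: 12.65
tool_pos: [0.6333, 0.0244, -0.0094]
tool_rot: [[-1.0, 0.0, 0.002], [0.0, 1.0, -0.0], [-0.002, -0.0, -1.0]]
force: [-1.8, -0.7, 5.1]
opening: 0.0112
grasp_force: 30.0
```

>>> move_arm:
  deltas:
    - [2.8, [0, 0, 0], 0]
    - [2.8, [0, 0, 0], 0]
    - [2.8, [0, 0, -0.5], 0]
    - [2.8, [0, 0, -3], 0]
    - [4, [0, 0, -6.5], 0]
    - [4, [18.1, 14.25, -7], 0]
    - [4, [18.1, 14.25, -7], 0]
    - [4, [18.1, 14.25, -7], 0]
    - [4, [18.1, 14.25, -7], 0]
    - [4, [18.1, 14.25, -7], 0]

```text
time: 13.65
tool_pos: [0.449, 0.1686, 0.0592]
tool_rot: [[-1.0, -0.001, -0.001], [-0.001, 1.0, 0.001], [0.001, 0.001, -1.0]]
force: [1.0, -0.2, 1.3]
opening: 0.0396
grasp_force: 0.0
```

>>> move_arm:
  deltas:
    - [4, [0, 0, 0], 0]
    - [4, [0, 0, 0], 0]

```text
time: 13.85
tool_pos: [0.452, 0.1672, 0.0595]
tool_rot: [[-1.0, -0.001, 0.001], [-0.001, 1.0, -0.0], [-0.001, -0.0, -1.0]]
force: [1.4, -0.2, 0.3]
opening: 0.0397
grasp_force: 0.0
```

Run:
```python
from an import *
look('w5',[])
z=np.load('pics/w5.npz'); P=deproj(z['d'],z['K'],z['T']); P[z['d']==0]=99
print(circ(P,(.452,.167),.025,.005,.012)); print(circ(P,(.452,.167),.016,.04,.048)); print(r.observe()['opening'])
```

```text
t 13.85 [0.452  0.1672 0.0595] [[-1.0, -0.001, 0.001], [-0.001, 1.0, -0.0], [-0.001, -0.0, -1.0]] q6 -1.34 cam [0.379 0.166 0.267]
(np.int64(517), array([0.4474, 0.1667, 0.0081]), (452.6, 166.8, 14.9))
(np.int64(518), array([0.4522, 0.1668, 0.0441]), (452.9, 167.0, 9.1))
0.03992541231960527
```

View pics/w5.png

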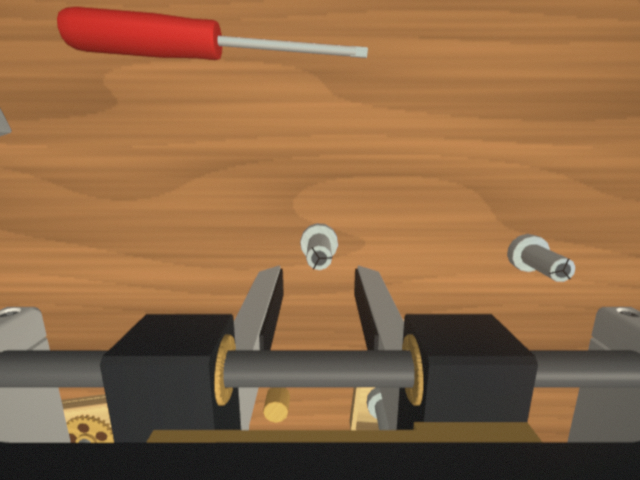

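The collet stands midway between the open fingers (319,245). Descend and grip.

>>> move_arm:
  deltas:
    - [4, [-0.05, 0, 3], 0]
    - [4, [-0.05, 0, 5.5], 0]
    - [4, [-0.05, 0, 6.9], 0]
    - [4, [-0.05, 0, 6.9], 0]
    - [1, [-0.05, 0, 6.9], 0]
    - [1, [-0.05, 0, 6.9], 0]
    - [1, [-0.05, 0, 6.9], 0]
    - [1, [-0.05, 0, 6.9], 0]
    - [1, [-0.05, 0, 6.9], 0]

```text
time: 14.8
tool_pos: [0.4534, 0.1673, -0.0086]
tool_rot: [[-1.0, -0.0, 0.003], [-0.0, 1.0, 0.001], [-0.003, 0.001, -1.0]]
force: [0.7, 0.2, 3.8]
opening: 0.0175
grasp_force: 30.0
```

>>> move_arm:
  deltas:
    - [1, [0, 0, -3], 0]
    - [1, [0, 0, -7], 0]
    - [1, [0, 0, -7], 0]
    - [1, [-15.2, 10.75, -7], 0]
    - [1, [-15.2, 10.75, -7], 0]
    - [1, [-15.2, 10.75, -7], 0]
    - [1, [-15.2, 10.75, -7], 0]
    - [1, [-15.2, 10.75, -7], 0]
    - [1, [-15.2, 10.75, -7], 0]
    - [1, [-15.2, 10.75, -7], 0]

```text
time: 15.8
tool_pos: [0.6029, 0.2738, 0.0594]
tool_rot: [[-1.0, 0.0, -0.002], [0.0, 1.0, -0.001], [0.002, -0.001, -1.0]]
force: [0.6, -0.5, -1.4]
opening: 0.0171
grasp_force: 30.0
```

Run:
```python
from an import *
look('w6',[])
z=np.load('pics/w6.npz'); P=deproj(z['d'],z['K'],z['T']); P[z['d']==0]=99
print(rect(P,(.605,.275),.09,.009,.02)); print(r.observe()['opening'])
```

```text
t 15.8 [0.6029 0.2738 0.0594] [[-1.0, 0.0, -0.002], [0.0, 1.0, -0.001], [0.002, -0.001, -1.0]] q6 -1.23 cam [0.531 0.273 0.267]
(np.int64(3988), np.float64(0.0127), [array([605.9554, 274.8546]), array([154.6853,  60.4967]), np.float64(85.4016)])
0.017692993019402515
```

View pics/w6.png

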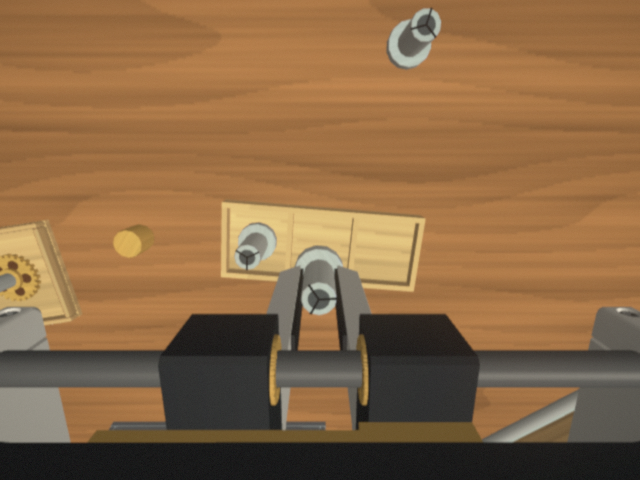

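The collet is upright in the grip, over the middle bay (319,265). Lowering.

>>> move_arm:
  deltas:
    - [1, [-0.05, 0, 3], 0]
    - [1, [-0.05, 0, 5], 0]
    - [1, [-0.05, 0, 6], 0]
    - [1, [-0.05, 0, 6.3], 0]
    - [1, [-0.05, 0, 6.45], 0]
    - [1, [-0.05, 0, 6.55], 0]
    - [1, [-0.05, 0, 6.6], 0]
    - [1, [-0.05, 0, 6.6], 0]

```text
time: 16.65
tool_pos: [0.6056, 0.2748, -0.0045]
tool_rot: [[-1.0, 0.0, 0.002], [0.0, 1.0, 0.001], [-0.002, 0.001, -1.0]]
force: [-1.0, 0.4, 2.1]
opening: 0.0174
grasp_force: 30.0
```

>>> move_arm:
  deltas:
    - [2.8, [0, 0, 0], 0]
    - [2.8, [0, 0, 0], 0]
    - [2.8, [0, 0, -0.3], 0]
    - [2.8, [0, 0, -3], 0]
    - [2.8, [0, 0, -6.5], 0]
    - [4, [0, 0, -7], 0]
    - [4, [14.5, 6, -7], 0]
    - [4, [14.5, 6, -7], 0]
    - [4, [14.5, 6, -7], 0]
    - [4, [14.5, 6, -7], 0]

```text
time: 17.65
tool_pos: [0.4545, 0.3359, 0.0631]
tool_rot: [[-1.0, -0.004, -0.004], [-0.004, 1.0, -0.0], [0.004, -0.0, -1.0]]
force: [-0.6, -0.2, -0.2]
opening: 0.0401
grasp_force: 0.0
```

>>> move_arm:
  deltas:
    - [4, [0, 0, 0], 0]
    - [4, [0, 0, 0], 0]

```text
time: 17.85
tool_pos: [0.4607, 0.3342, 0.064]
tool_rot: [[-1.0, 0.0, 0.001], [0.0, 1.0, -0.0], [-0.001, -0.0, -1.0]]
force: [-0.1, 0.5, 0.2]
opening: 0.0402
grasp_force: 0.0
```

Run:
```python
from an import *
look('w7',[])
z=np.load('pics/w7.npz'); P=deproj(z['d'],z['K'],z['T']); P[z['d']==0]=99
print(circ(P,(.4608,.3348),.025,.005,.012)); print(circ(P,(.4608,.3348),.016,.04,.048)); print(r.observe()['opening'])
```

```text
t 17.85 [0.4607 0.3342 0.064 ] [[-1.0, 0.0, 0.001], [0.0, 1.0, -0.0], [-0.001, -0.0, -1.0]] q6 -1.04 cam [0.388 0.333 0.271]
(np.int64(506), array([0.4562, 0.3354, 0.0081]), (461.2, 335.6, 14.8))
(np.int64(502), array([0.4608, 0.3355, 0.0441]), (461.4, 335.7, 9.0))
0.040024038789342575
```

Correct by +1.4 mm in y, descend and grip.

>>> move_arm:
  deltas:
    - [4, [-0.06, 0.14, 3], 0]
    - [4, [-0.06, 0.14, 6], 0]
    - [4, [-0.06, 0.14, 7.3], 0]
    - [4, [-0.06, 0.14, 7.3], 0]
    - [1, [-0.06, 0.14, 7.3], 0]
    - [1, [-0.06, 0.14, 7.3], 0]
    - [1, [-0.06, 0.14, 7.3], 0]
    - [1, [-0.06, 0.14, 7.3], 0]
    - [1, [-0.06, 0.14, 7.3], 0]

```text
time: 18.8
tool_pos: [0.4616, 0.3365, -0.0072]
tool_rot: [[-1.0, -0.0, 0.003], [-0.0, 1.0, 0.001], [-0.003, 0.001, -1.0]]
force: [0.3, -0.6, 3.7]
opening: 0.0171
grasp_force: 30.0
```

>>> move_arm:
  deltas:
    - [1, [0, 0, -3], 0]
    - [1, [0, 0, -7], 0]
    - [1, [0, 0, -7], 0]
    - [1, [-14.8, -1.1, -7], 0]
    - [1, [-14.8, -1.1, -7], 0]
    - [1, [-14.8, -1.1, -7], 0]
    - [1, [-14.8, -1.1, -7], 0]
    - [1, [-14.8, -1.1, -7], 0]
    - [1, [-14.8, -1.1, -7], 0]

```text
time: 19.7
tool_pos: [0.607, 0.3251, 0.0605]
tool_rot: [[-1.0, -0.001, -0.002], [-0.001, 1.0, -0.0], [0.002, -0.0, -1.0]]
force: [-0.5, 1.1, -1.3]
opening: 0.0173
grasp_force: 30.0
```

>>> move_arm:
  deltas:
    - [1, [0, 0, 3], 0]
    - [1, [0, 0, 5], 0]
    - [1, [0, 0, 6], 0]
    - [1, [0, 0, 6.3], 0]
    - [1, [0, 0, 6.45], 0]
    - [1, [0, 0, 6.55], 0]
    - [1, [0, 0, 6.6], 0]
    - [1, [0, 0, 6.6], 0]

```text
time: 20.5
tool_pos: [0.6091, 0.3254, -0.0032]
tool_rot: [[-1.0, 0.0, 0.002], [0.0, 1.0, 0.001], [-0.002, 0.001, -1.0]]
force: [-1.6, 0.9, 3.1]
opening: 0.0172
grasp_force: 30.0
```

>>> move_arm:
  deltas:
    - [2.8, [0, 0, 0], 0]
    - [2.8, [0, 0, 0], 0]
    - [2.8, [0, 0, -0.3], 0]
    - [2.8, [0, 0, -3], 0]
    - [2.8, [0, 0, -6.5], 0]
    - [2.8, [5, 0, -12], 0]
    - [5, [10, -20, -20], 10]
    - [6, [10, -20, -20], 10]
    - [6, [10, -20, -20], 10]
    - [6, [10, -20, -20], 10]

```text
time: 21.5
tool_pos: [0.5167, 0.1514, 0.1825]
tool_rot: [[-0.822, 0.569, 0.001], [0.569, 0.822, -0.0], [-0.001, 0.0, -1.0]]
force: [1.6, -0.8, 0.2]
opening: 0.0568
grasp_force: 0.0
```

Run:
```python
from h import *
o=r.observe(); print(o['time'],o['tool_pos'],o['tool_rot'].round(3).tolist())
s,d,K,T=snap('scene'); P=deproj(d,K,T)
cv2.imwrite('pics/sc8.png',cv2.resize(s[150:390,180:500],(800,600)))
```

```text
21.5 [0.51672446 0.15136096 0.1824561 ] [[-0.822, 0.569, 0.001], [0.569, 0.822, -0.0], [-0.001, 0.0, -1.0]]
```

View pics/sc8.png

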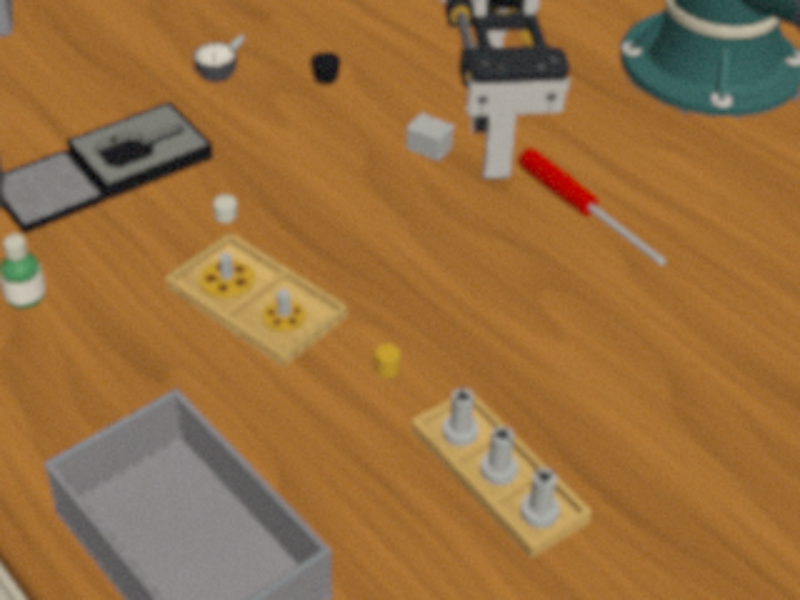

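Both wheels lie in their bays at (227,275) and (283,315), and the two collets stand in the collet tray at (500,455) and (540,495). On to the gauge.

>>> move_arm:
  deltas:
    - [7, [-21, -47.5, 0], 20]
    - [7, [-21, -47.5, 0], 20]
    - [7, [-21, -47.5, 0], 20]
    - [7, [-21, -47.5, 0], 20]
    - [7, [-21, -47.5, 0], 20]
    - [7, [-21, -47.5, 0], 20]
    - [7, [-21, -47.5, 0], 20]
    - [7, [-21, -47.5, 0], 20]
    - [7, [-21, -47.5, 0], 20]
    - [7, [-21, -47.5, 0], 20]

```text
time: 22.55
tool_pos: [0.4257, -0.3408, 0.1816]
tool_rot: [[0.51, 0.86, 0.001], [0.86, -0.51, -0.0], [0.0, 0.001, -1.0]]
force: [0.3, 0.6, 0.1]
opening: 0.0699
grasp_force: 0.0
```

Run:
```python
from h import *
o=r.observe(); R=o['tool_rot']; a=np.degrees(np.arctan2(R[1,1],R[0,1])); print(a, o['q'][5])
print('to (.42,-.36):',(R.T@(np.array([.42,-.36,.18])-o['tool_pos'])*100).round(2),'turn',(a+64.4)/6)
```

```text
-30.654561845939224 -0.24417961906474536
to (.42,-.36): [-1.95  0.49  0.16] turn 5.624239692343463
```

>>> move_arm:
  deltas:
    - [7, [-1.5, 0.5, 0], 5.62]
    - [7, [-1.5, 0.5, 0], 5.62]
    - [7, [-1.5, 0.5, 0], 5.62]
    - [7, [-1.5, 0.5, 0], 5.62]
    - [7, [-1.5, 0.5, 0], 5.62]
    - [7, [-1.5, 0.5, 0], 5.62]

```text
time: 23.15
tool_pos: [0.4231, -0.3542, 0.1814]
tool_rot: [[0.898, 0.441, 0.0], [0.441, -0.898, 0.0], [0.0, -0.0, -1.0]]
force: [-1.1, -0.3, 0.6]
opening: 0.0702
grasp_force: 0.0
```

Run:
```python
from an import *
look('w9',['dial_gauge','stem_tip','gauge_pocket'],{'dial_gauge':.0,'stem_tip':.012,'gauge_pocket':.006})
z=np.load('pics/w9.npz'); P=deproj(z['d'],z['K'],z['T']); P[z['d']==0]=99; P[330:]=99
print('g',circ(P,(.455,-.34),.032,.019,.028))
m=(np.hypot(P[...,0]-.455,P[...,1]+.34)<.075)&(np.hypot(P[...,0]-.455,P[...,1]+.34)>.028)&(P[...,2]>.006)&(P[...,2]<.02)
q=P[m][:,:2]; c,(w,h),a=cv2.minAreaRect((q*1000).astype(np.float32)); L=cv2.fitLine((q*1000).astype(np.float32),cv2.DIST_HUBER,0,.01,.01).ravel()
print('stem',len(q),c,w,h,a,'line ang',np.degrees(np.arctan2(L[1],L[0])),L)
m=(np.hypot(P[...,0]-.62,P[...,1]+.27)<.11)&(P[...,2]>.0145)&(P[...,2]<.021); q=P[m][:,:2]*1000
print('case',cv2.minAreaRect(q.astype(np.float32)))
m=(np.hypot(P[...,0]-.62,P[...,1]+.27)<.035)&(P[...,2]>.003)&(P[...,2]<.009); print('floor',P[m].mean(0),np.median(P[m],0),cv2.minAreaRect((P[m][:,:2]*1000).astype(np.float32)))
```

```text
t 23.15 [ 0.4231 -0.3542  0.1814] [[0.898, 0.441, 0.0], [0.441, -0.898, 0.0], [0.0, -0.0, -1.0]] q6 0.31 cam [ 0.49  -0.323  0.389]
dial_gauge 0.89 (319, 180) depth [ 0.459 -0.337  0.024] z 0.0 [ 0.4571 -0.339 ]
stem_tip 0.93 (324, 240) depth [ 0.396 -0.374 -0.   ] z 0.012 [ 0.3992 -0.3741]
g (np.int64(1568), array([ 0.4559, -0.3431,  0.0235]), (455.6, -343.4, 24.0))
stem 191 (415.45343017578125, -361.6197204589844) 34.052276611328125 7.916845798492432 26.07823944091797 line ang 24.174667 [ 9.1230124e-01  4.0951970e-01  4.1648245e+02 -3.6114182e+02]
case ((591.3050537109375, -263.53887939453125), (92.36817169189453, 95.0971450805664), 85.55606079101562)
floor [ 0.60630753 -0.26923741  0.00520733] [ 0.60623517 -0.26908247  0.00520408] ((603.85791015625, -272.7852783203125), (31.49755096435547, 57.98960494995117), 25.946697235107422)
```

View pics/w9.png

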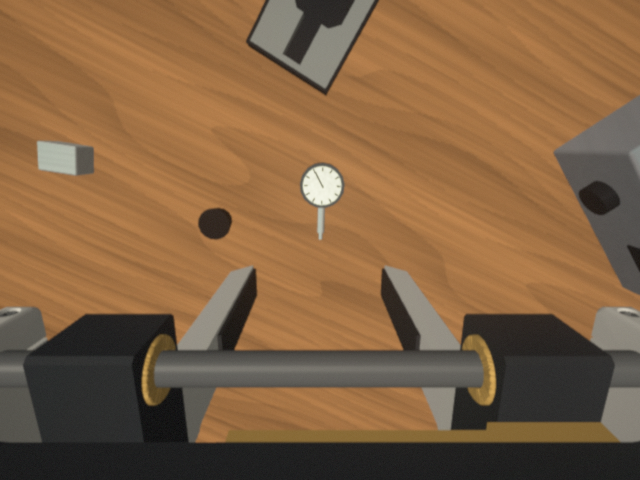

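The gauge sits at (321,185) with its stem straight down to (320,240), so the tool yaw of 26° matches its own. Descend in two steps.

>>> move_arm:
  deltas:
    - [7, [3.4, 0.4, 4], 0]
    - [7, [3.4, 0.4, 9], 0]
    - [7, [3.4, 0.4, 13], 0]
    - [7, [3.4, 0.4, 13], 0]
    - [7, [3.4, 0.4, 13], 0]

```text
time: 23.85
tool_pos: [0.4552, -0.3428, 0.0516]
tool_rot: [[0.899, 0.438, -0.001], [0.438, -0.899, 0.001], [-0.0, -0.001, -1.0]]
force: [0.0, -0.4, 1.4]
opening: 0.0699
grasp_force: 0.0
```

Run:
```python
from an import *
look('w10',[])
z=np.load('pics/w10.npz'); P=deproj(z['d'],z['K'],z['T']); P[z['d']==0]=99; P[300:]=99
o=r.observe(); R=o['tool_rot']
n,_,c=circ(P,(.4556,-.343),.032,.019,.028); print(c)
g=np.array([c[0]/1000,c[1]/1000,0]); m=(np.hypot(P[...,0]-g[0],P[...,1]-g[1])<.06)&(np.hypot(P[...,0]-g[0],P[...,1]-g[1])>.03)&(P[...,2]>.007)&(P[...,2]<.02)
q=P[m][:,:2].mean(0); print('stem',m.sum(),q,'yaw',np.degrees(np.arctan2(g[1]-q[1],g[0]-q[0])),'tool yaw',np.degrees(np.arctan2(R[1,0],R[0,0])))
print('delta cm',(R.T@(g-o['tool_pos'])*100).round(2))
# finger symmetric: tips
m=(P[...,2]>.08)&(P[...,2]<.1); q=(P[m]-o['tool_pos'])@R; print('tips',q[q[:,1]<0].max(0),q[q[:,1]>0].min(0),q[:,2].max())
```

```text
t 23.85 [ 0.4552 -0.3428  0.0516] [[0.899, 0.438, -0.001], [0.438, -0.899, 0.001], [-0.0, -0.001, -1.0]] q6 0.37 cam [ 0.522 -0.312  0.259]
(455.3, -343.4, 24.3)
stem 142 [ 0.42305166 -0.35805132] yaw 24.433624895574148 tool yaw 25.97260572985496
delta cm [-0.08 -0.12  5.38]
tips [ 0.01021054 -0.03514688 -0.02642555] [-0.00783611  0.03418683 -0.04608438] -0.02612493843047421
```

>>> move_arm:
  deltas:
    - [7, [0, -0.05, 3], 0]
    - [7, [0, -0.05, 5.5], 0]
    - [7, [0, -0.05, 6.5], 0]
    - [7, [0, -0.05, 6.5], 0]
    - [4, [0, -0.05, 6.5], 0]
    - [4, [0, -0.05, 6.5], 0]
    - [4, [0, -0.05, 6.5], 0]
    - [4, [0, -0.05, 6.5], 0]
    - [4, [0, -0.05, 6.5], 0]
    - [4, [0, -0.05, 6.5], 0]

```text
time: 24.9
tool_pos: [0.4558, -0.3431, -0.012]
tool_rot: [[0.899, 0.438, 0.002], [0.438, -0.899, -0.001], [0.001, 0.002, -1.0]]
force: [-0.9, 1.0, 5.2]
opening: 0.0469
grasp_force: 30.0
```

>>> move_arm:
  deltas:
    - [4, [0, 0, -1.5], 0]
    - [4, [0, 0, -5], 0]
    - [4, [3, -1, -9], 1.5]
    - [4, [11.2, -3.8, -12], 4.9]
    - [4, [11.2, -3.8, -12], 4.9]
    - [4, [11.2, -3.8, -12], 4.9]
    - [4, [11.2, -3.8, -12], 4.9]
    - [4, [11.2, -3.8, -12], 4.9]
    - [4, [11.2, -3.8, -12], 4.9]

```text
time: 25.8
tool_pos: [0.5382, -0.2598, 0.1057]
tool_rot: [[0.998, -0.06, -0.001], [-0.06, -0.998, 0.001], [-0.001, -0.001, -1.0]]
force: [-0.2, 0.8, -1.4]
opening: 0.0467
grasp_force: 30.0
```

Run:
```python
from an import *
look('w11',['gauge_pocket','stem_tip'],{'gauge_pocket':.006,'stem_tip':.12})
z=np.load('pics/w11.npz'); P=deproj(z['d'],z['K'],z['T']); P[z['d']==0]=99; P[330:]=99
o=r.observe(); R=o['tool_rot']; print('tool yaw',np.degrees(np.arctan2(R[1,0],R[0,0])))
D=np.hypot(P[...,0]-.62,P[...,1]+.267)
m=(D<.14)&(P[...,2]>.014)&(P[...,2]<.022); c,s,a=cv2.minAreaRect((P[m][:,:2]*1000).astype(np.float32)); print('case top',c,s,a)
y=np.radians(-4.44); X=np.array([np.cos(y),np.sin(y)]); Y=np.array([-X[1],X[0]])
m=(D<.05)&(P[...,2]>.002)&(P[...,2]<.009); q=P[m][:,:2]; u=q@X; w=q@Y; print('floor n',len(q),'u',np.percentile(u,[.5,99.5]),'w',np.percentile(w,[.5,99.5]))
m=(D<.14)&(P[...,2]>.014)&(P[...,2]<.022); u=P[m][:,:2]@X; w=P[m][:,:2]@Y; print('top u',np.percentile(u,[.2,99.8]),'w',np.percentile(w,[.2,99.8]), 'w mid->',)
# held gauge
m=(np.hypot(P[...,0]-o['tool_pos'][0],P[...,1]-o['tool_pos'][1])<.08)&(P[...,2]>.09); print('gauge pts',m.sum(),P[m].min(0),P[m].max(0))
```

```text
t 25.8 [ 0.5382 -0.2598  0.1057] [[0.998, -0.06, -0.001], [-0.06, -0.998, 0.001], [-0.001, -0.001, -1.0]] q6 1.09 cam [ 0.612 -0.265  0.313]
gauge_pocket 0.83 (316, 136) depth [ 0.622 -0.262  0.006] z 0.006 [ 0.621  -0.2629]
gauge_pocket 0.2 (31, 135) depth [ 0.636 -0.016  0.004] z 0.006 [ 0.6361 -0.018 ]
tool yaw -3.4918907032928193
case top (607.9454345703125, -220.48348999023438) (181.60809326171875, 121.5073013305664) 85.62034606933594
floor n 4587 u [0.59007421 0.68768157] w [-0.24407069 -0.19043671]
top u [0.56287929 0.68354369] w [-0.26329806 -0.0841307 ] w mid->
gauge pts 14741 [ 0.50637907 -0.33616323  0.12402391] [ 0.57782105 -0.1882866   0.24522253]
```

View pics/w11.png

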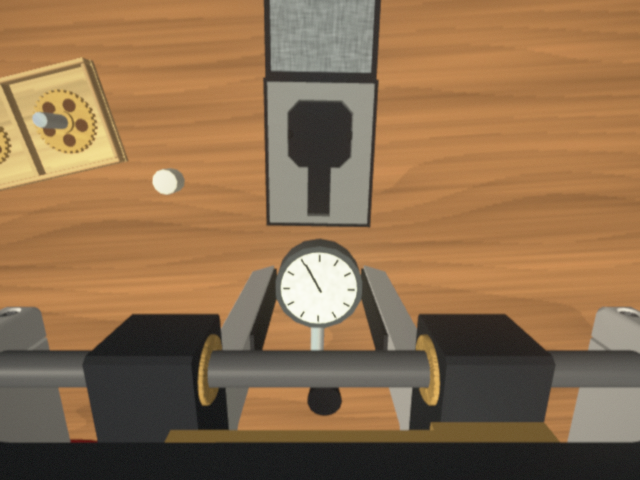

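The pocket is at (320,135) with its slot running down to (318,215); the held gauge's dial is at (319,287), stem straight down. I measure the pocket and the held gauge exactly.

Run:
```python
from an import *
z=np.load('pics/w11.npz'); d,K,T,img=z['d'],z['K'],z['T'],z['img']; P=deproj(d,K,T); P[d==0]=99; P[330:]=99
y=np.radians(-4.44); X=np.array([np.cos(y),np.sin(y)]); Y=np.array([-X[1],X[0]])
c0=np.array([.6215,-.265]); U=(P[...,:2]-c0)@X*1000; W=(P[...,:2]-c0)@Y*1000; Z=P[...,2]*1000
top=(Z>14)&(Z<22)&(abs(W)<60)&(U>-90)&(U<60)
print('top u',np.percentile(U[top],[.2,99.8]),'w',np.percentile(W[top],[.2,99.8]), cv2.minAreaRect(P[top][:,:2].astype(np.float32)*1000))
fl=(Z>3)&(Z<9)&(abs(W)<35)&(U>-74)&(U<34)
oct_=fl&(U>-22); print('oct w',np.percentile(W[oct_],[.5,99.5]),'u max',np.percentile(U[oct_],99.5)); sl=fl&(U<-30); print('slot w',np.percentile(W[sl],[1,99]),'u min',U[sl].min(),'slope deg',np.degrees(np.polyfit(U[sl],W[sl],1)[0]))
# non-floor octagon hole in top plane
R=np.array([[.998,-.06,0],[-.06,-.998,0],[0,0,-1.]]); tp=np.array([.5382,-.2598,.1057])
q=(P-tp)@R; Q=q*1000
m=(Q[...,2]<-28)&(Q[...,2]>-42)&(np.hypot(Q[...,0],Q[...,1])<27)
# dial: use white ring area
hsv=cv2.cvtColor(img,cv2.COLOR_BGR2HSV); wh=((hsv[...,1]<40)&(hsv[...,2]>170)); wh&=(np.hypot(Q[...,0],Q[...,1])<27)&(Z>120)
print('dial z',np.median(Z[wh]),cv2.minEnclosingCircle((Q[wh][:,:2]).astype(np.float32)),wh.sum())
```

```text
top u [-77.27249981  43.40320493] w [-47.20788415  44.5577606 ] ((604.5326538085938, -265.0093078613281), (92.26690673828125, 121.52044677734375), 85.60586547851562)
oct w [-28.04004407  25.69019223] u max 27.537559862487544
slot w [-11.23869596   8.26591894] u min -68.54709482850625 slope deg -0.032924108294720256
dial z 141.22846183035716 ((-0.6173047423362732, 0.9878669381141663), 21.237916946411133) 4083
```

>>> move_arm:
  deltas:
    - [4, [8.45, 0.05, 2], 0]
    - [4, [8.45, 0.05, 4], 0]
    - [4, [8.45, 0.05, 6], 0]
    - [4, [8.45, 0.05, 8.2], 0]
    - [4, [8.45, 0.05, 8.2], 0]
    - [4, [8.45, 0.05, 8.2], 0]

```text
time: 26.55
tool_pos: [0.6229, -0.2651, 0.024]
tool_rot: [[0.998, -0.061, -0.001], [-0.061, -0.998, 0.001], [-0.001, -0.001, -1.0]]
force: [0.4, -0.1, -0.8]
opening: 0.0466
grasp_force: 30.0
```

>>> move_arm:
  deltas:
    - [4, [0, 0, 1], 0]
    - [4, [0, 0, 1.6], 0]
    - [4, [0, 0, 2], 0]
    - [4, [0, 0, 2.2], 0]
    - [4, [0, 0, 2.4], 0]
    - [4, [0, 0, 2.4], 0]

```text
time: 27.15
tool_pos: [0.6233, -0.2649, 0.0002]
tool_rot: [[0.998, -0.06, -0.0], [-0.06, -0.998, 0.0], [-0.0, -0.0, -1.0]]
force: [1.1, -0.4, -1.5]
opening: 0.0469
grasp_force: 30.0
```

>>> move_arm:
  deltas:
    - [4, [-0.03, 0.02, 0.1], 0]
    - [4, [-0.03, 0.02, 0.2], 0]
    - [4, [-0.03, 0.02, 0.3], 0]
    - [4, [-0.03, 0.02, 0.35], 0]
    - [4, [-0.03, 0.02, 0.35], 0]

```text
time: 27.65
tool_pos: [0.6235, -0.2657, -0.0026]
tool_rot: [[0.998, -0.06, 0.001], [-0.06, -0.998, -0.001], [0.001, 0.001, -1.0]]
force: [0.2, -1.0, -0.1]
opening: 0.0469
grasp_force: 30.0
```

>>> move_arm:
  deltas:
    - [4, [0, 0, 0.05], 0]
    - [4, [0, 0, 0.1], 0]
    - [4, [0, 0, 0.1], 0]

```text
time: 27.95
tool_pos: [0.6236, -0.2657, -0.0032]
tool_rot: [[0.998, -0.06, 0.001], [-0.06, -0.998, -0.001], [0.001, 0.001, -1.0]]
force: [-1.0, -1.8, 3.5]
opening: 0.0465
grasp_force: 30.0
```

Contact at the loose height, as expected. Press home while still gripped, in small steps.

>>> move_arm:
  deltas:
    - [4, [0.05, 0, 0.05], 0]
    - [4, [0.05, 0, 0.1], 0]
    - [4, [0.05, 0, 0.15], 0]
    - [4, [0.05, 0, 0.2], 0]
    - [4, [0.05, 0, 0.2], 0]

```text
time: 28.45
tool_pos: [0.6243, -0.2651, -0.0059]
tool_rot: [[0.998, -0.06, 0.002], [-0.06, -0.998, -0.0], [0.002, 0.0, -1.0]]
force: [1.3, -1.0, 4.6]
opening: 0.0468
grasp_force: 30.0
```

>>> move_arm:
  deltas:
    - [4, [-0.08, 0, 0.03], 0]
    - [4, [-0.16, 0, 0.06], 0]
    - [4, [-0.16, 0, 0.09], 0]
    - [4, [-0.16, 0, 0.09], 0]

```text
time: 28.85
tool_pos: [0.6243, -0.2652, -0.0059]
tool_rot: [[0.998, -0.06, 0.005], [-0.06, -0.998, -0.001], [0.005, 0.001, -1.0]]
force: [5.2, -0.3, 4.5]
opening: 0.0469
grasp_force: 30.0
```

>>> move_arm:
  deltas:
    - [4, [0.08, 0, -0.05], 0]
    - [6, [0.08, 0, -0.05], 0]
    - [6, [0.08, 0, -0.05], 0]
    - [6, [0.08, 0, -0.5], 0]
    - [6, [0.08, 0, -3], 0]
    - [0, [-6, 0, -7], 0]
    - [0, [-10, 0, -9], 0]
    - [0, [-10, 0, -9], 0]
    - [0, [-10, 0, -9], 0]

```text
time: 29.75
tool_pos: [0.5209, -0.2593, 0.0851]
tool_rot: [[0.998, -0.061, 0.001], [-0.061, -0.998, -0.001], [0.002, 0.001, -1.0]]
force: [-0.3, 1.2, -1.0]
opening: 0.0316
grasp_force: 0.0
```

Run:
```python
from an import *
img,d,K,T,P=look('w12',['stem_tip','dial_gauge'],{'stem_tip':.018,'dial_gauge':.006})
P[d==0]=99; P[330:]=99
y=np.radians(-4.44); X=np.array([np.cos(y),np.sin(y)]); Y=np.array([-X[1],X[0]])
c0=np.array([.6219,-.2663]); U=(P[...,:2]-c0)@X*1000; W=(P[...,:2]-c0)@Y*1000; Z=P[...,2]*1000
top=(Z>14)&(Z<22)&(abs(W)<60)&(U>-90)&(U<60); print('case u,w',np.percentile(U[top],[.2,99.8]),np.percentile(W[top],[.2,99.8]))
ins=top&(abs(W)>32)&(abs(W)<42)&(abs(U)<38); print('insert z',np.median(Z[ins]))
g=(np.hypot(U,W)<30)&(Z>24); print('gauge',cv2.minEnclosingCircle(np.stack([U[g],W[g]],1).astype(np.float32)),np.median(Z[g]))
i=(np.hypot(U,W)<20)&(Z>24); A=np.c_[U[i],W[i],np.ones(i.sum())]; print('plane',np.linalg.lstsq(A,Z[i],rcond=None)[0])
st=(Z>10)&(U<-30)&(U>-58)&(abs(W)<8)&(Z<24); print('stem',st.sum(),np.polyfit(U[st],W[st],1))
cv2.imwrite('pics/c12.png',cv2.resize(img[60:330,180:460],(700,600)))
```

```text
t 29.75 [ 0.5209 -0.2593  0.0851] [[0.998, -0.061, 0.001], [-0.061, -0.998, -0.001], [0.002, 0.001, -1.0]] q6 1.07 cam [ 0.595 -0.264  0.293]
stem_tip 0.6 (320, 190) depth [ 0.56  -0.264  0.005] z 0.018 [ 0.5611 -0.2639]
dial_gauge 0.67 (319, 108) depth [ 0.622 -0.266  0.03 ] z 0.006 [ 0.6243 -0.2666]
case u,w [-77.71257471  42.93606607] [-45.91347788  45.81852994]
insert z 17.203468938132517
gauge ((2.347805976867676, 0.6233960390090942), 23.926530838012695) 29.5386156220237
plane [4.25069193e-03 2.04523914e-03 2.96336939e+01]
stem 329 [0.0013426  0.90646303]
```

View pics/c12.png

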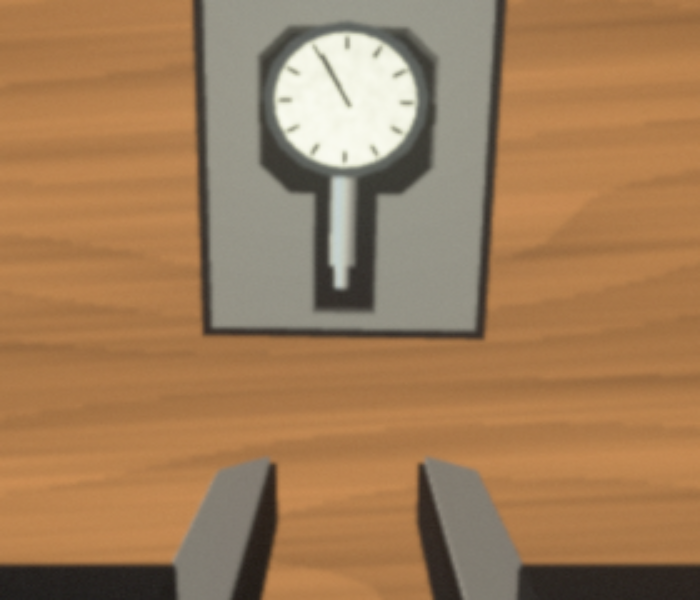

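The gauge sits level, parallel, top 12.3 mm above the insert, but about 2.3 mm towards +x in the pocket. I nudge it back from behind with shut fingers, then press on the dial.

>>> move_arm:
  deltas:
    - [0, [14.2, 0, 0], 0]
    - [0, [14.2, 0, 0], 0]
    - [0, [14.2, 0, 0], 0]
    - [0, [14.2, 0, 0], 0]
    - [0, [14.2, 0, 4], 0]
    - [0, [14.2, 0, 7], 0]
    - [0, [14.2, 0, 8.7], 0]
    - [0, [14.2, 0, 8.7], 0]
    - [0, [14.2, 0, 8.7], 0]

```text
time: 30.8
tool_pos: [0.6639, -0.2675, -0.0041]
tool_rot: [[0.998, -0.06, -0.0], [-0.06, -0.998, 0.0], [-0.0, -0.0, -1.0]]
force: [0.2, -1.1, -0.1]
opening: 0.0006
grasp_force: 0.0
```

>>> move_arm:
  deltas:
    - [0, [-0.3, 0, 0], 0]
    - [0, [-0.5, 0, 0], 0]
    - [0, [-0.6, 0, 0], 0]
    - [0, [-0.7, 0, 0], 0]
    - [0, [-0.75, 0, 0], 0]
    - [0, [-0.8, 0, 0], 0]
    - [0, [-0.83, 0, 0], 0]
    - [0, [-0.83, 0, 0], 0]

```text
time: 31.6
tool_pos: [0.6564, -0.2672, -0.0036]
tool_rot: [[0.998, -0.06, 0.002], [-0.06, -0.998, -0.0], [0.002, 0.0, -1.0]]
force: [2.3, 0.0, 0.1]
opening: 0.0004
grasp_force: 0.9
```

>>> move_arm:
  deltas:
    - [0, [-0.05, 0, 0], 0]
    - [0, [-0.1, 0, 0], 0]
    - [0, [-0.1, 0, 0], 0]

```text
time: 31.9
tool_pos: [0.656, -0.2672, -0.0033]
tool_rot: [[0.998, -0.06, 0.003], [-0.06, -0.998, -0.001], [0.003, 0.001, -1.0]]
force: [4.7, -0.0, 1.0]
opening: 0.0005
grasp_force: 2.3
```

>>> move_arm:
  deltas:
    - [0, [0.4, 0, 0], 0]
    - [0, [0.4, 0, -2.5], 0]
    - [0, [0, 0, -4], 0]
    - [0, [-3.2, 0, -4], 0]
    - [0, [-3.2, 0, -3], 0]
    - [0, [-3.2, 0, -1.5], 0]
    - [0, [-3.2, 0, -1], 0]
    - [0, [-3.2, 0, -1], 0]

```text
time: 32.7
tool_pos: [0.6223, -0.2646, 0.004]
tool_rot: [[0.998, -0.06, -0.003], [-0.06, -0.998, 0.002], [-0.003, -0.001, -1.0]]
force: [0.0, 0.1, -0.4]
opening: 0.0003
grasp_force: 0.0
```

>>> move_arm:
  deltas:
    - [0, [0, 0, 0.1], 0]
    - [0, [0, 0, 0.2], 0]
    - [0, [0, 0, 0.3], 0]
    - [0, [0, 0, 0.35], 0]
    - [0, [0, 0, 0.4], 0]
    - [0, [0, 0, 0.4], 0]

```text
time: 33.3
tool_pos: [0.6231, -0.2653, 0.0027]
tool_rot: [[0.998, -0.06, 0.001], [-0.06, -0.998, -0.0], [0.001, 0.0, -1.0]]
force: [-0.5, 1.0, 2.4]
opening: 0.0003
grasp_force: 1.2
```

Contact on the dial. Press up to about 20–25 N in small steps.

>>> move_arm:
  deltas:
    - [0, [0, 0, 0.1], 0]
    - [0, [0, 0, 0.2], 0]
    - [0, [0, 0, 0.3], 0]
    - [0, [0, 0, 0.3], 0]

```text
time: 33.7
tool_pos: [0.6233, -0.2667, 0.0016]
tool_rot: [[0.998, -0.06, 0.002], [-0.06, -0.998, -0.003], [0.002, 0.003, -1.0]]
force: [-1.8, -0.9, 7.9]
opening: 0.0008
grasp_force: 3.8
```

>>> move_arm:
  deltas:
    - [0, [0, 0, 0.2], 0]
    - [0, [0, 0, 0.4], 0]
    - [0, [0, 0, 0.5], 0]
    - [0, [0, 0, 0.5], 0]

```text
time: 34.1
tool_pos: [0.6234, -0.2669, 0.0014]
tool_rot: [[0.998, -0.06, 0.003], [-0.06, -0.998, -0.004], [0.003, 0.004, -1.0]]
force: [-7.8, 1.5, 23.1]
opening: 0.0006
grasp_force: 11.2
```

>>> move_arm:
  deltas:
    - [0, [0, 0, -0.5], 0]
    - [0, [0, 0, -1], 0]
    - [0, [0, 0, -4], 0]
    - [0, [-5, 0, -8], 0]
    - [0, [-10, 0, -9], 0]
    - [0, [-10, 0, -9], 0]
    - [0, [-10, 0, -9], 0]
    - [0, [-10, 0, -9], 0]

```text
time: 34.9
tool_pos: [0.5234, -0.2589, 0.0831]
tool_rot: [[0.998, -0.06, 0.0], [-0.06, -0.998, 0.001], [-0.0, -0.001, -1.0]]
force: [-0.6, 0.7, -0.1]
opening: 0.0003
grasp_force: 0.0
```

Run:
```python
from an import *
img,d,K,T,P=look('w13',[])
P[d==0]=99; P[330:]=99
y=np.radians(-4.44); X=np.array([np.cos(y),np.sin(y)]); Y=np.array([-X[1],X[0]])
c0=np.array([.6219,-.2663]); U=(P[...,:2]-c0)@X*1000; W=(P[...,:2]-c0)@Y*1000; Z=P[...,2]*1000
top=(Z>14)&(Z<22)&(abs(W)<60)&(U>-90)&(U<60); print('case u,w',np.percentile(U[top],[.2,99.8]),np.percentile(W[top],[.2,99.8]))
ins=top&(abs(W)>32)&(abs(W)<42)&(abs(U)<38); print('insert z',np.median(Z[ins]))
g=(np.hypot(U,W)<30)&(Z>24); print('gauge',cv2.minEnclosingCircle(np.stack([U[g],W[g]],1).astype(np.float32)),np.median(Z[g]))
i=(np.hypot(U,W)<20)&(Z>24); A=np.c_[U[i],W[i],np.ones(i.sum())]; print('plane',np.linalg.lstsq(A,Z[i],rcond=None)[0])
st=(Z>10)&(U<-30)&(U>-58)&(abs(W)<8)&(Z<24); print('stem',st.sum(),np.polyfit(U[st],W[st],1))
a=cv2.resize(img[60:330,180:460],(400,400)); s,_,_,_=snap('side'); b=cv2.resize(s[180:440,170:370],(400,400)); cv2.imwrite('pics/c13.png',np.hstack([a,b]))
```

```text
t 34.9 [ 0.5234 -0.2589  0.0831] [[0.998, -0.06, 0.0], [-0.06, -0.998, 0.001], [-0.0, -0.001, -1.0]] q6 1.07 cam [ 0.597 -0.264  0.29 ]
case u,w [-77.73471566  42.90430926] [-45.92974265  45.83112132]
insert z 17.222503694895366
gauge ((1.5018492937088013, -0.6767759919166565), 23.977516174316406) 29.52999380419172
plane [4.41736417e-03 1.42755896e-03 2.96432470e+01]
stem 334 [-0.01021193 -0.9780685 ]
```

View pics/c13.png

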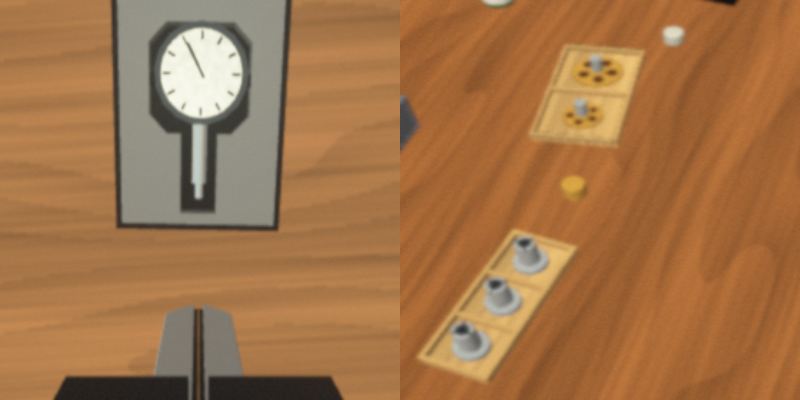

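The gauge is home: its height stayed the same under 23 N, it is level, and it is parallel and centred to about 1.6 mm. Both trays are filled as asked and the gripper is clear, so I hand in.

```bash
python3 -c "
from station import r
print(r.close_job())"
```

```text
the job is handed in; nothing more can be done
None
```

The job is handed in after about 35 s: both wheels lie flat in their own bays, both collets stand upright in the two empty bays, and the gauge is pressed home, dial up, sitting about 1.6 mm off the pocket's centre.

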